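# Start the story disc on the playroom player

### The job

Start the story disc in the children's player: with the gripper's fingers closed, push the open lid down until its latch catches and it stays shut, then push the black power rocker fully over to on (the end marked with the white bar goes down), then press the green play button right down and let it come up again. Press no other button, grasp and lift nothing, and leave the player and the toys around it standing where they are.

Things in the scene. Friction and masses are not known exactly. Their poses are not given: they have to be found in the camera images.
- player: cream and teal disc player, loose, 1.9 kg, 300 mm wide (y), 235 mm deep (x). Origin under its centre, front (speakers) faces its -x, z up. Top and teal control deck (front, x -117 to -45 mm) level at 110 mm. On the deck at x -82 mm, from left: power rocker y +112, play +52, stop 0, skip back -52, skip on -104 mm. Handle bar 132 mm high along y at x +106
- lid (a joint): lid's opening angle, rad: 0 shut, 1 wide open; starts 0.5 to 0.85. Panel 140 deep, 148 wide, 7 mm thick, smoked window. Hinge along y at player x +93, z 110 mm, free edge to the front. Shut, its outer face is level at 118 mm. A weak spring lifts it unless a hidden catch under the front edge snaps: push on its middle 1 to 2 N, 7 N near the end; latched it rests near 0.01
- lid_edge (a point): on the lid's outer face, middle of its free edge, 140 mm from the hinge line; moves with the lid
- lid_push (a point): centre of the lid's outer face, 70 mm from the hinge line; moves with the lid
- power (a joint): black power rocker, rad: 0 off (start), 0.30 fully on; stays where left. 40 mm along player x, 22 wide, V-shaped, pivots at its middle about y, top there 114.5 mm over the table. Off: front half (white bar) slopes up 6 mm to its front end, rear half (ring) level. On: front half level, rear half up. About 3 N near the front end; a finger lying on the rear half blocks it
- power_on (a point): on top of the rocker's front (white bar) half, 15 mm from the pivot; moves with it
- play (a joint): how far the green play button is pressed, m: 0 = up, 0.004 = right down; springs back. About 2 N to start, 4.2 N right down. Round, 32 mm across, top 6 mm above the deck (116 mm above the table), white triangle
- play_top (a point): centre of the play button's top; moves with it
- stop (a joint): how far the stop button (red) is pressed, m: 0 = up, 0.004 = down; springs back. Round, 26 mm across, top 6 mm above the deck; to be left alone
- skip_back (a joint): how far the skip back button (left of the two grey ones) is pressed, m: 0 = up, 0.004 = down; springs back. Round, 26 mm across, top 6 mm above the deck; to be left alone
- skip_on (a joint): how far the skip on button (right of the two grey ones, rightmost in the row) is pressed, m: 0 = up, 0.004 = down; springs back. Round, 26 mm across, top 6 mm above the deck; to be left alone
- kennel: brown wooden toy kennel, 172 x 130 mm, ridge 145 mm high, with a small door; origin under its centre; loose, to be left alone
- bowl: grey plastic toy dog bowl, 62 mm across, 24 mm high; origin under its centre; loose, to be left alone
- cat: white ceramic sitting cat figure, 50 mm across, 78 mm high; origin under its centre; loose, to be left alone
- chair: blue plastic toy garden chair, 60 x 60 mm, 94 mm high; origin under its centre; loose, to be left alone
- trowel: small aluminium trowel with a wooden handle lying flat, 120 x 28 mm, 15 mm high; origin under its middle, x along it to the blade; loose, to be left alone
- dog: tan toy dog standing, 95 mm long, 35 mm wide, 65 mm high; origin between its feet; loose, to be left alone
- disc_cases: pile of three disc cases, 130 x 147 x 31 mm; origin under its centre; loose, to be left alone

How it is judged:
On the way, in this order (a step that is already met when the one before it is completed fails the run):
1. the lid is pushed shut and its latch holds it (the fingers off it) (value of joint lid below 0.025 rad and contact force between the fingers and player below 0.2 N), for 0.2 s.
2. with the lid shut, the power rocker is fully over to on (value of joint lid below 0.025 rad and value of joint power above 0.24 rad), for 0.1 s.
3. with the power on and the lid shut, play is pressed right down (all of step 2 and value of joint play above 0.003 m), for 0.05 s.
At the end, for the whole second after the job is handed in: lid latched (under 0.025 rad), rocker on (over 0.24 of 0.30 rad), play and all other buttons up (under 1.5 mm), player at rest within 30 mm of where it stood; no toy shifted or lifted by more than 20 mm (all of step 2 and value of joint each of play, stop, skip_back, skip_on below 0.0015 m and distance of player from where it was at the start of the episode below 0.03 m and linear speed of player below 0.02 m/s); the robot touches nothing.
It fails at once if play was pressed before the lid was shut and the power on (value of joint play above 0.002 m and (not (value of joint lid below 0.025 rad) or not (value of joint power above 0.24 rad))).
It fails at once if the power was switched on with the lid still open (value of joint power above 0.15 rad and not (value of joint lid below 0.025 rad)).
It fails at once if stop or a skip button was pressed (value of joint any of stop, skip_back, skip_on above 0.002 m).
It fails at once if the player was lifted, tipped or shoved (height (world z) of player above 0.008 m or angle between player's own z axis and vertical above 0.06 rad or distance of player from where it was at the start of the episode above 0.03 m).
It fails at once if a toy was shifted or lifted (distance of any of kennel, bowl, cat, chair, trowel, dog, disc_cases from where it was at the start of the episode above 0.02 m).
It also fails if it takes over 45 s, if anything falls off the work surface, if the arm or the gripper's body presses on something with over 40 N, if the wrist force passes 120 N, or if a joint passes its speed limit or range.

### The arm

A 6-joint arm with a two-finger parallel gripper is mounted at the origin on the work surface. World frame = base frame: x ahead of the robot, y to its left, z up, the work surface at z = 0. Lengths are in m, angles in rad, forces in N, time in s.
With the tool pointing down it reaches from about 0.425 to 0.95 m from the base axis. Payload 3.5 kg.
Tool frame: the origin (TCP) lies at the very end of the fingers, on their centre line; the grasp point (between the pads) lies 19 mm behind it; z points along the fingers, y is the line along which they close (so a half turn about z gives the same grasp; the last joint's range is limited). The gripper opens to 85 mm and grips with 20 to 120 N. Pads are 22 mm wide; open, the fingers measure 114 mm over their backs; the gripper's body (76 mm by 85 mm) begins 54 mm behind the grasp point. The pads swing forward as they close: fully open they stand 13 mm farther back than shut.
Start: joints at [-1.394, 0.286, 1.577, -0, 1.279, -0.15], TCP at [0.217, -0.639, 0.231] pointing down, gripper open.
Joint ranges: [-2.77, 2.77], [-0.9, 2.22], [0.21, 2.48], [-1.53, 4.67], [0.24, 2.81], [-2.84, 2.84]. Speed limits (rad/s): [2.79, 2.79, 3.14, 3.14, 3.14, 3.14].

### API

Orientations are given as a unit quaternion [x, y, z, w].
In Python, from plant import get_state, read_camera, sign_off, recognise gives the robot as it stands.
- The arm moves only by the tool arm_command, never from a script. Its argument "steps" is a list of rows, each an object with "translation": the shift along the tool's x, y, z scaled (see below), a list of three; "twist": the turn, a rotation vector about the tool's x, y, z scaled (see below), a list of three; "fingers": the opening, from -1 (shut) to 1 (fully open). In form: [{"translation": [x, y, z], "twist": [rx, ry, rz], "fingers": fingers}, ...]. A call has 1 to 5 rows; each row is the pose to reach, as a shift and turn from the pose commanded when the call began, along the tool's axes at that moment; what a row does not reach only later rows make up. The controller multiplies each number of a shift by 75 cm and each number of a turn by 60 degrees. A row lasts 1/8 s, in which the tool goes at most 62.5 mm and 10.7 degrees, less where a joint would pass 70% of its speed; a pose out of reach is approached as far as the arm can. A call with a number of a shift or a turn outside -1 to 1 is refused whole. A call with a gripper value outside its range is refused whole. The fingers move at their own pace and stop on an object; "grip_force" is the grip in N (left out, the last holds). Time passes only in rows, so rows that repeat a pose let the fingers close. It gives the time, the measured TCP pose, the force, the opening and the grip force at its end, in the units of the state.
- get_state(): the state, without advancing time (a new reading comes with each control period).
- read_camera(name): name is "scene" or "top"; returns a dict with "pixels" (420x560x3 uint8, red, green, blue), "K" (3x3 intrinsics, pixels), "k1" (the pictures are not rectified: a ray, as slopes to the right and down, at radius r is drawn at 1 + k1 r^2 times it, then the intrinsics apply), "R" (3x3) and "t" (3): a world point X has camera coordinates R X + t. Camera axes: x right, y down, z forward; pixel columns grow to the right and rows downward; lengths in m; the calibration is good to about 2 mm. A picture is of the moment at which its call begins. There is no depth.
- sign_off(): hands the job in; it is judged then, once.
Trained networks look in a picture, given as the dict that the camera call returned (one of the last four; its "shot" number tells which), for a name from the list of things; names that differ only in an ending like _2 or _b are one class to them, and where a whole thing is asked for, a point or a joint stands for the part that bears it (a point fixed in the world has none). Each returns a list of dicts, best first, with "conf" (0 to 1); they miss things now and then, are a little off and sometimes report something else, mostly with a low value. They report only what shows in the picture. A call takes as long as a camera call.
- recognise(picture, query): "point" ([row, column] in pixels, amid what is visible of it).
The state is a dict: "time": time; "qpos": joint angles; "dq": joint speeds; "joint_efforts": joint torques, N m; "eef_pos": TCP position; "tcp_rot": TCP orientation; "contact_force": force on the tool from outside, world axes, zero at the start; "wrist_torque": the same for the moment, N m; "opening": opening from 0.0 (shut) to 1.0 (fully open); "finger_force": force on a finger pad.
Only numpy, scipy, OpenCV 4.12 (cv2) and the standard library are available. Lean on these libraries where they do the work, as an engineer would, in place of code of your own. Each camera call takes 0.05 s, during which the arm holds its last target. There are 200 camera calls.

## Working session

There is one attempt and no reset: what is moved stays moved. The work goes in short steps, Python scripts to look and compute and a tool call to move; the robot and the scene stay as the last step left them, time stands still between calls to the robot, and variables do not carry over. Pictures are saved under pics/ and viewed, at most 10 in all, crops included, and the job is handed in when it is done.

Besides the shell and the picture viewer there is one more tool, called after "Call:" by a JSON object that holds its "name" and its "arguments". arm_command: Moves the arm, as the interface text tells. Shifts and turns lie within -1 to 1; 1 stands for 75 cm of shift or 60 degrees of turn. Its arguments: {"type":"object","properties":{"steps":{"type":"array"},"grip_force":{"type":"number"}},"required":["steps"]}

```bash
mkdir -p pics; cat > h.py <<'E'
import numpy as np, cv2
from plant import get_state, read_camera, sign_off, recognise
def und(p,rc):
    K=p["K"];d=np.array([p["k1"],0,0,0.])
    return cv2.undistortPoints(np.array([[[rc[1],rc[0]]]],float),np.array(K),d)[0,0]
def proj(p,X):
    c=np.asarray(p["R"])@np.asarray(X)+np.asarray(p["t"]);s=c[:2]/c[2];s=s*(1+p["k1"]*(s@s))
    return np.array([p["K"][1][1]*s[1]+p["K"][1][2],p["K"][0][0]*s[0]+p["K"][0][2]])
def onz(p,rc,z):
    R=np.asarray(p["R"]);o=-R.T@p["t"];d=R.T@np.append(und(p,rc),1);return o+d*(z-o[2])/d[2]
def tri(ps,rcs):
    A=[];b=[]
    for p,rc in zip(ps,rcs):
        R=np.asarray(p["R"]);o=-R.T@p["t"];d=R.T@np.append(und(p,rc),1);d/=np.linalg.norm(d);M=np.eye(3)-np.outer(d,d);A.append(M);b.append(M@o)
    return np.linalg.lstsq(np.vstack(A),np.hstack(b),rcond=None)[0]
E
python3 - <<'E'
from h import *
np.set_printoptions(precision=4,suppress=True)
a=read_camera("scene");b=read_camera("top")
for n,p in(("scene",a),("top",b)):
    cv2.imwrite(f"pics/{n}1.png",p["pixels"][:,:,::-1])
    print(n,"cam",-np.asarray(p["R"]).T@p["t"])
for q in ["player","lid_edge","lid_push","power","power_on","play","play_top","stop","skip_back","skip_on","kennel","bowl","cat","chair","trowel","dog","disc_cases"]:
    ra=recognise(a,q);rb=recognise(b,q)
    print(q,[(np.round(r["point"]),round(r["conf"],2)) for r in ra[:2]],[(np.round(r["point"]),round(r["conf"],2)) for r in rb[:2]], tri((a,b),(ra[0]["point"],rb[0]["point"])) if ra and rb else "")
print(get_state())
E
```

```text
scene cam [ 0.9816 -0.5079  0.8117]
top cam [0.4564 0.0292 1.0191]
player [(array([249., 256.]), 0.74), (array([198., 248.]), 0.73)] [(array([187., 336.]), 0.74)] [ 0.5922 -0.101   0.0633]
lid_edge [(array([231., 267.]), 0.6)] [(array([226., 355.]), 0.71), (array([162., 343.]), 0.63)] [ 0.5468 -0.103   0.107 ]
lid_push [(array([233., 267.]), 0.78), (array([329., 160.]), 0.74)] [(array([166., 340.]), 0.61)] [ 0.625  -0.0991  0.1494]
power [(array([192., 266.]), 0.58)] [(array([213., 282.]), 0.69)] [0.5188 0.0223 0.1167]
power_on [(array([190., 266.]), 0.56), (array([225., 340.]), 0.16)] [(array([213., 285.]), 0.51), (array([165., 341.]), 0.18)] [0.5209 0.0173 0.126 ]
play [(array([202., 246.]), 0.59), (array([173., 305.]), 0.45)] [(array([219., 309.]), 0.71), (array([232., 377.]), 0.28)] [ 0.5076 -0.0383  0.1161]
play_top [] [(array([219., 309.]), 0.52)] 
stop [(array([213., 232.]), 0.48)] [(array([218., 310.]), 0.75), (array([165., 342.]), 0.37)] [ 0.5006 -0.0549  0.0862]
skip_back [] [] 
skip_on [] [(array([230., 375.]), 0.4), (array([218., 310.]), 0.37)] 
kennel [(array([174., 306.
[... 528 characters left out ...]
29., 164.]), 0.94)] [(array([196., 442.]), 0.92), (array([227., 356.]), 0.61)] [ 0.5799 -0.3692  0.0311]
disc_cases [(array([275., 116.]), 0.61)] [(array([281., 437.]), 0.72)] [ 0.3714 -0.3596  0.0129]
{'time': 1.8, 'qpos': array([-1.394 ,  0.2863,  1.5767, -0.    ,  1.2786, -0.15  ]), 'dq': array([ 0.0009,  0.001 , -0.    , -0.001 ,  0.0007, -0.0002]), 'joint_efforts': array([ -0.0005, -40.5949, -29.293 ,  -0.0002,   0.0006,  -0.    ]), 'eef_pos': array([ 0.2167, -0.6393,  0.2313]), 'tcp_rot': array([ 0.9867,  0.1627, -0.    , -0.    ]), 'contact_force': array([-1.5894,  0.8392, -0.7073]), 'wrist_torque': array([ 0.0502, -0.0082, -0.0362]), 'finger_force': 0.0, 'opening': 1.002225367941968}
```

View images.

View pics/scene1.png

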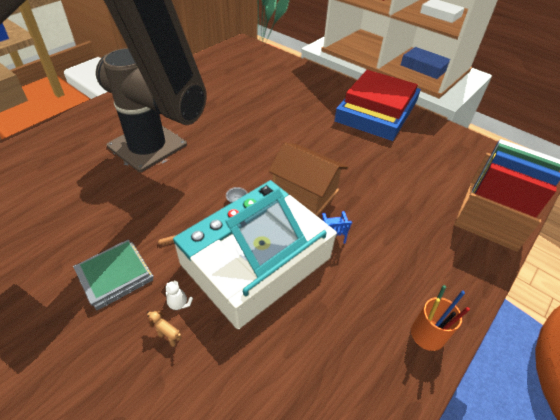

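```bash
python3 -c "
import cv2
a=cv2.imread('pics/top1.png')[110:290,180:460];cv2.imwrite('pics/top1c.png',cv2.resize(a,None,fx=2.8,fy=2.8,interpolation=cv2.INTER_CUBIC))"
```

```text
(no output)
```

View pics/top1c.png

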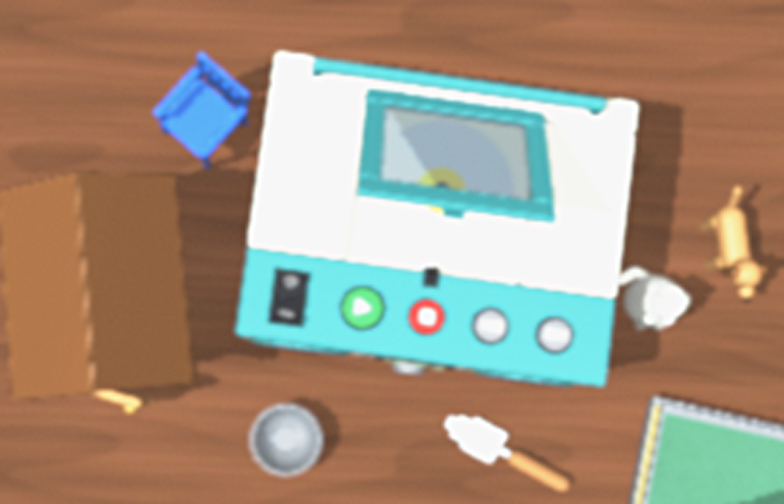

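Top crop: rocker at (row 216, col 284), play (220, 309), red stop (223, 332), and the grey skips (226, 355) and (229, 378). The lid's free edge middle is near (184, 343). The scene view agrees, with the lid half open and the white cat close to the player's right side.

```bash
cat > fit.py <<'E'
from h import *
from scipy.optimize import least_squares
np.set_printoptions(precision=4,suppress=True)
a=read_camera("scene");b=read_camera("top")
loc=np.array([[-82,112,114],[-82,52,116],[-82,0,116],[-82,-52,116],[-82,-104,116]])/1e3
top=[[216,283.6],[219.6,308.9],[223.2,332.1],[226.1,355],[229.3,378.2]]
sc=[[191,266],[203,250],[213,233],[225,216],[236,197.5]]
def W(v,X): c,s=np.cos(v[2]),np.sin(v[2]);return np.array([v[0]+c*X[0]-s*X[1],v[1]+s*X[0]+c*X[1],X[2]])
def f(v): return np.hstack([proj(b,W(v,x))-t for x,t in zip(loc,top)]+[proj(a,W(v,x))-t for x,t in zip(loc,sc)])
r=least_squares(f,[.6,-.1,-.1]);v=r.x;print(v,r.fun.reshape(-1,2))
for t,s in zip(top,sc): print("tri",tri((b,a),(t,s)))
def E(th): return np.array([.093-.14*np.cos(th)-.008*np.sin(th)*-1*-1,0,.110+.14*np.sin(th)+.008*np.cos(th)])
def g(w): return np.hstack([proj(b,W(v,E(w[0])))-[183.6,342.9],proj(a,W(v,E(w[0])))-[213,257]])
q=least_squares(g,[.6]);print("lid",q.x,q.fun)
for n,x in(("edge",E(q.x[0])),("push",[.023,0,.118]),("on",[-.097,.112,.118]),("play",[-.082,.052,.116])): print(n,W(v,np.array(x)))
R0=np.array([[np.cos(2*np.arctan2(.1627,.9867)),0,0]]);print(get_state()["time"])
for z,n in((.116,top),): pass
im=[b["pixels"].copy(),a["pixels"].copy()]
for p,i in((b,im[0]),(a,im[1])):
    for x in [*loc,[-.117,.15,.11],[-.117,-.15,.11],[.117,.15,.11],[.117,-.15,.11],E(q.x[0]),[.093,.074,.11],[.093,-.074,.11],[-.097,.112,.118]]:
        u=proj(p,W(v,np.array(x)));i[int(round(u[0])),int(round(u[1]))]=(255,0,255)
c=[cv2.resize(im[0][110:270,240:440],None,fx=3,fy=3,interpolation=0),cv2.resize(im[1][170:330,160:360],None,fx=3,fy=3,interpolation=0)]
cv2.imwrite("pics/ov.png",cv2.resize(np.hstack(c),(800,320),interpolation=0)[:,:,::-1])
E
python3 fit.py
```

```text
[ 0.5861 -0.0957 -0.0995] [[ 0.5915 -0.3845]
 [ 0.1872  0.8876]
 [-0.5918  0.7142]
 [-0.6689  0.8491]
 [-1.0437  0.6977]
 [ 0.3007  1.6428]
 [-0.9585 -0.4134]
 [-0.6172  0.0632]
 [-1.7351 -0.3174]
 [-1.277  -0.11  ]]
tri [0.5151 0.0215 0.1166]
tri [ 0.51   -0.0344  0.1117]
tri [ 0.5032 -0.0866  0.1121]
tri [ 0.4983 -0.1386  0.1084]
tri [ 0.4923 -0.1907  0.1096]
lid [0.8395] [ -1.013    0.7973 -13.7716  -3.8728]
edge [ 0.5796 -0.0951  0.2195]
push [ 0.609 -0.098  0.118]
on [0.5007 0.0254 0.118 ]
play [ 0.5096 -0.0358  0.116 ]
1.9
```

View pics/ov.png

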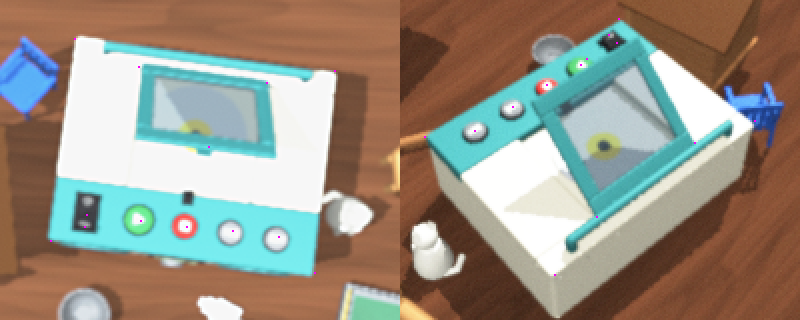

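```bash
cat > go.py <<'E'
import sys
from h import *
from scipy.spatial.transform import Rotation as Ro
np.set_printoptions(precision=4,suppress=True)
V=[0.5861,-0.0957,-0.0995]
x,y,z=map(float,sys.argv[1:4]);c,s=np.cos(V[2]),np.sin(V[2])
T=np.array([V[0]+c*x-s*y,V[1]+s*x+c*y,z]);st=get_state()
R=Ro.from_quat(st["tcp_rot"]);G=Ro.from_matrix(np.array([[c,s,0],[s,-c,0],[0,0,-1.]]))
print("target",T,"now",st["eef_pos"],"t",st["time"],"F",st["contact_force"])
print("translation",R.inv().apply(T-st["eef_pos"])/.75,"twist",(R.inv()*G).as_rotvec()/np.radians(60))
E
python3 go.py .010 0 .30
```

```text
target [ 0.5961 -0.0967  0.3   ] now [ 0.2167 -0.6393  0.2313] t 1.9 F [-0.2504  0.0413  0.7182]
translation [ 0.7112 -0.5228 -0.0915] twist [-0.    -0.     0.407]
```

Call:
{"name": "arm_command", "arguments": {"steps": [{"translation": [0,0,-0.08],"twist": [0,0,0],"fingers": -1},{"translation": [0.0712,-0.0523,-0.092],"twist": [0,0,0.1],"fingers": -1},{"translation": [0.142,-0.105,-0.092],"twist": [0,0,0.2],"fingers": -1},{"translation": [0.213,-0.157,-0.092],"twist": [0,0,0.3],"fingers": -1},{"translation": [0.284,-0.209,-0.092],"twist": [0,0,0.407],"fingers": -1}]}}

```text
time: 2.52
eef_pos: [0.3603, -0.433, 0.3006]
tcp_rot: [0.999, -0.052, 0.0, 0.0]
contact_force: [-0.3, 0.3, 0.6]
opening: 0.001
finger_force: 0.0
```

```bash
python3 go.py .010 0 .30
```

```text
target [ 0.5961 -0.0967  0.3   ] now [ 0.3603 -0.433   0.3006] t 2.525 F [-0.3184  0.2624  0.6179]
translation [ 0.2663 -0.4785  0.0007] twist [ 0.0005 -0.0006 -0.0038]
```

Call:
{"name": "arm_command", "arguments": {"steps": [{"translation": [0.0388,-0.07,0],"twist": [0,0,0],"fingers": -1},{"translation": [0.0776,-0.14,0],"twist": [0,0,0],"fingers": -1},{"translation": [0.1164,-0.21,0],"twist": [0,0,0],"fingers": -1},{"translation": [0.155,-0.28,0],"twist": [0,0,0],"fingers": -1},{"translation": [0.194,-0.35,0],"twist": [0,0,0],"fingers": -1}]}}

```text
time: 3.15
eef_pos: [0.5312, -0.1862, 0.3007]
tcp_rot: [0.999, -0.05, 0.0, 0.0]
contact_force: [-0.3, 0.5, -0.4]
opening: 0.002
finger_force: 0.0
```

Call:
{"name": "arm_command", "arguments": {"steps": [{"translation": [0.0388,-0.07,0],"twist": [0,0,0],"fingers": -1},{"translation": [0.071,-0.128,0],"twist": [0,0,0],"fingers": -1},{"translation": [0.071,-0.128,0],"twist": [0,0,0],"fingers": -1}]}}

```text
time: 3.52
eef_pos: [0.594, -0.0948, 0.3002]
tcp_rot: [0.999, -0.047, 0.0, -0.0]
contact_force: [0.9, 0.1, -0.2]
opening: 0.004
finger_force: 0.0
```

```bash
python3 go.py .010 0 .20
```

```text
target [ 0.5961 -0.0967  0.2   ] now [ 0.594  -0.0948  0.3002] t 3.525 F [ 0.8579  0.0542 -0.2266]
translation [0.003  0.0024 0.1335] twist [-0.0005  0.      0.0047]
```

Call:
{"name": "arm_command", "arguments": {"steps": [{"translation": [0.003,0.002,0.06],"twist": [0,0,0.004],"fingers": -1},{"translation": [0.003,0.002,0.1],"twist": [0,0,0.004],"fingers": -1},{"translation": [0.003,0.002,0.12],"twist": [0,0,0.004],"fingers": -1},{"translation": [0.003,0.002,0.14],"twist": [0,0,0.004],"fingers": -1},{"translation": [0.003,0.002,0.16],"twist": [0,0,0.004],"fingers": -1}]}}

```text
time: 4.15
eef_pos: [0.5958, -0.1001, 0.1812]
tcp_rot: [0.999, -0.052, 0.001, 0.0]
contact_force: [-0.1, -0.2, 0.8]
opening: -0.001
finger_force: 0.6
```

```bash
python3 go.py .010 0 .12; python3 -c "
from h import *
b=read_camera('scene')['pixels'][120:340,130:400];cv2.imwrite('pics/s2.png',cv2.resize(b,None,fx=2.2,fy=2.2)[:,:,::-1])"
```

```text
target [ 0.5961 -0.0967  0.12  ] now [ 0.5958 -0.1001  0.1812] t 4.15 F [-0.0618 -0.1506  0.8326]
translation [-0.0003 -0.0047  0.0816] twist [ 0.0008 -0.0028 -0.0043]
```

View pics/s2.png

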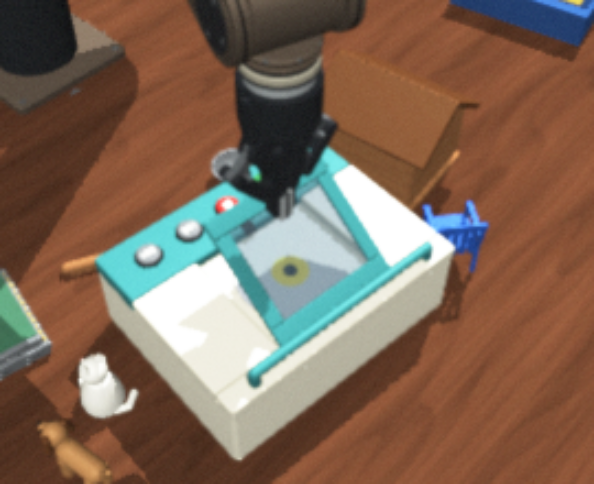

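The closed fingertips (crop pixel ~(210, 285)) touch the lid's outer face, and the lid is following them down. I'll keep pushing.

Call:
{"name": "arm_command", "arguments": {"steps": [{"translation": [0,-0.003,0.03],"twist": [0,0,0],"fingers": -1},{"translation": [0,-0.003,0.055],"twist": [0,0,0],"fingers": -1},{"translation": [0,-0.003,0.072],"twist": [0,0,0],"fingers": -1},{"translation": [0,-0.003,0.084],"twist": [0,0,0],"fingers": -1},{"translation": [0,-0.003,0.084],"twist": [0,0,0],"fingers": -1}]}}

```text
time: 4.82
eef_pos: [0.5946, -0.0972, 0.1174]
tcp_rot: [0.999, -0.052, -0.001, -0.0]
contact_force: [-4.6, 0.5, 3.6]
opening: -0.003
finger_force: 2.2
```

Call:
{"name": "arm_command", "arguments": {"steps": [{"translation": [0,0,0.003],"twist": [0,0,0],"fingers": -1},{"translation": [0,0,0.006],"twist": [0,0,0],"fingers": -1},{"translation": [0,0,0.006],"twist": [0,0,0],"fingers": -1}]}}

```text
time: 5.2
eef_pos: [0.5947, -0.0972, 0.1156]
tcp_rot: [0.999, -0.052, -0.001, -0.0]
contact_force: [-8.8, 2.6, 14.4]
opening: -0.003
finger_force: 7.3
```

Call:
{"name": "arm_command", "arguments": {"steps": [{"translation": [0,0,-0.015],"twist": [0,0,0],"fingers": -1},{"translation": [0,0,-0.06],"twist": [0,0,0],"fingers": -1},{"translation": [0,0,-0.06],"twist": [0,0,0],"fingers": -1}]}}

```text
time: 5.58
eef_pos: [0.5974, -0.0979, 0.161]
tcp_rot: [0.999, -0.052, 0.003, 0.001]
contact_force: [-0.3, -0.6, 0.0]
opening: -0.0
finger_force: 0.0
```

```bash
python3 go.py -.100 .112 .16; python3 -c "
from h import *
p=[read_camera(n)['pixels'] for n in('scene','top')]
b=np.hstack([p[0][150:350,150:350],p[1][100:300,210:410]]);cv2.imwrite('pics/s3.png',cv2.resize(b,None,fx=2,fy=2)[:,:,::-1])"
```

```text
target [0.4977 0.0257 0.16  ] now [ 0.5974 -0.0979  0.161 ] t 5.575 F [-0.3151 -0.5824  0.0147]
translation [-0.1492 -0.1502  0.    ] twist [ 0.0014 -0.0067 -0.004 ]
```

View pics/s3.png

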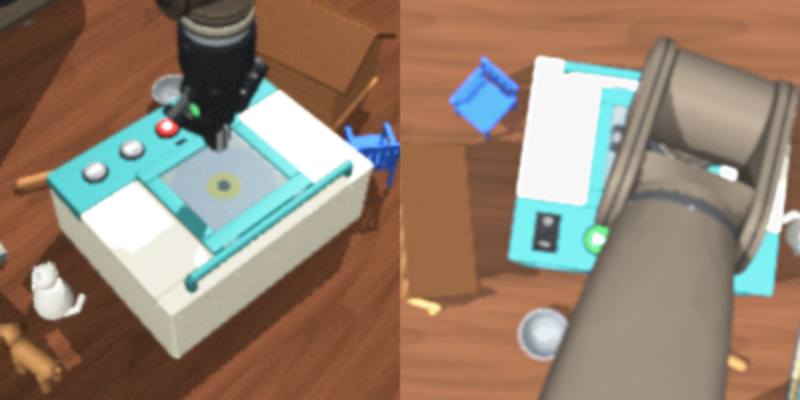

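The lid lies flush in both views. The player hasn't moved: the rocker is still at top-view (216, 283). Next is the rocker.

Call:
{"name": "arm_command", "arguments": {"steps": [{"translation": [-0.04,-0.04,0],"twist": [0,0,0],"fingers": -1},{"translation": [-0.09,-0.09,0],"twist": [0,0,0],"fingers": -1},{"translation": [-0.13,-0.13,0],"twist": [0,0,0],"fingers": -1},{"translation": [-0.149,-0.15,0],"twist": [0,0,0],"fingers": -1},{"translation": [-0.149,-0.15,0],"twist": [0,0,0],"fingers": -1}]}}

```text
time: 6.3
eef_pos: [0.495, 0.0268, 0.1571]
tcp_rot: [0.999, -0.051, -0.0, 0.0]
contact_force: [0.0, -0.3, -0.3]
opening: 0.001
finger_force: 0.0
```

```bash
python3 go.py -.100 .112 .125;python3 -c "
from h import *
p=[read_camera(n)['pixels'] for n in('scene','top')]
b=np.hstack([p[0][150:350,150:350],p[1][100:300,210:410]]);cv2.imwrite('pics/s4.png',cv2.resize(b,None,fx=2,fy=2)[:,:,::-1])"
```

```text
target [0.4977 0.0257 0.125 ] now [0.495  0.0268 0.1571] t 6.3 F [ 0.0492 -0.2963 -0.2969]
translation [0.0037 0.0011 0.0427] twist [ 0.0002  0.0008 -0.0024]
```

View pics/s4.png

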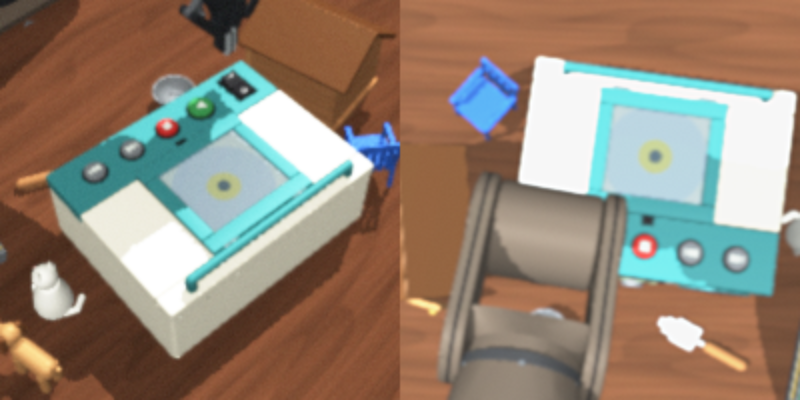

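The lid is staying shut, and the fingers hover over the rocker's front end.

Call:
{"name": "arm_command", "arguments": {"steps": [{"translation": [0.004,0,0.02],"twist": [0,0,0],"fingers": -1},{"translation": [0.004,0,0.04],"twist": [0,0,0],"fingers": -1},{"translation": [0.004,0,0.05],"twist": [0,0,0],"fingers": -1},{"translation": [0.004,0,0.057],"twist": [0,0,0],"fingers": -1},{"translation": [0.004,0,0.057],"twist": [0,0,0],"fingers": -1}]}}

```text
time: 7.02
eef_pos: [0.499, 0.0259, 0.115]
tcp_rot: [0.999, -0.052, 0.0, -0.0]
contact_force: [0.1, 0.1, -0.0]
opening: -0.001
finger_force: 0.0
```

Call:
{"name": "arm_command", "arguments": {"steps": [{"translation": [0,0,0.002],"twist": [0,0,0],"fingers": -1},{"translation": [0,0,0.004],"twist": [0,0,0],"fingers": -1},{"translation": [0,0,0.004],"twist": [0,0,0],"fingers": -1}]}}

```text
time: 7.4
eef_pos: [0.4993, 0.0259, 0.1144]
tcp_rot: [0.999, -0.052, 0.0, 0.0]
contact_force: [-5.8, -0.2, 10.7]
opening: -0.004
finger_force: 5.5
```

Call:
{"name": "arm_command", "arguments": {"steps": [{"translation": [0,0,-0.03],"twist": [0,0,0],"fingers": -1},{"translation": [0,0,-0.06],"twist": [0,0,0],"fingers": -1},{"translation": [0.01,0.04,-0.06],"twist": [0,0,0],"fingers": -1},{"translation": [0.024,0.08,-0.06],"twist": [0,0,0],"fingers": -1},{"translation": [0.024,0.08,-0.06],"twist": [0,0,0],"fingers": -1}]}}

```text
time: 8.02
eef_pos: [0.5109, -0.037, 0.1572]
tcp_rot: [0.999, -0.053, 0.001, 0.0]
contact_force: [-0.1, 1.4, -1.0]
opening: -0.005
finger_force: 0.0
```

```bash
python3 go.py -.082 .052 .125;python3 -c "
from h import *
p=read_camera('scene')['pixels']
b=np.hstack([cv2.imread('pics/scene1.png')[165:235,210:290,::-1],p[165:235,210:290]]);cv2.imwrite('pics/s5.png',cv2.resize(b,None,fx=5,fy=5,interpolation=2)[:,:,::-1])"
```

```text
target [ 0.5097 -0.0358  0.125 ] now [ 0.5109 -0.037   0.1572] t 8.025 F [-0.1416  1.3629 -0.9631]
translation [-0.0019 -0.0014  0.043 ] twist [ 0.0002 -0.0012 -0.0065]
```

View pics/s5.png

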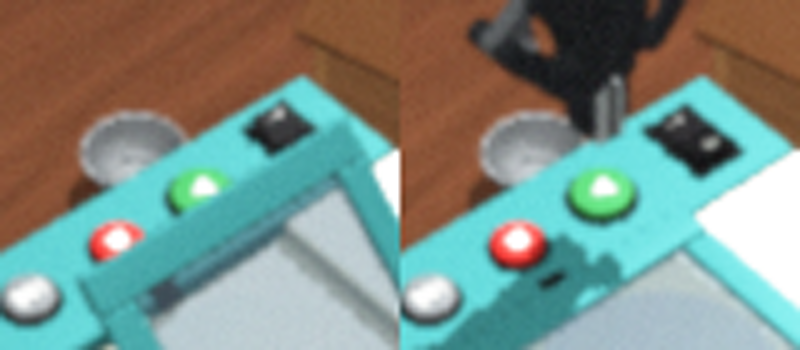

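```bash
python3 -c "
import cv2,numpy as np
from h import read_camera
p=read_camera('scene')['pixels'][:,:,::-1]
s4=cv2.imread('pics/s4.png')[50:110,200:280]
n=cv2.resize(p[150:350,150:350],None,fx=2,fy=2)[50:110,200:280]
cv2.imwrite('pics/s6.png',cv2.resize(np.hstack([s4,n]),None,fx=5,fy=5,interpolation=2))"
```

```text
(no output)
```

View pics/s6.png

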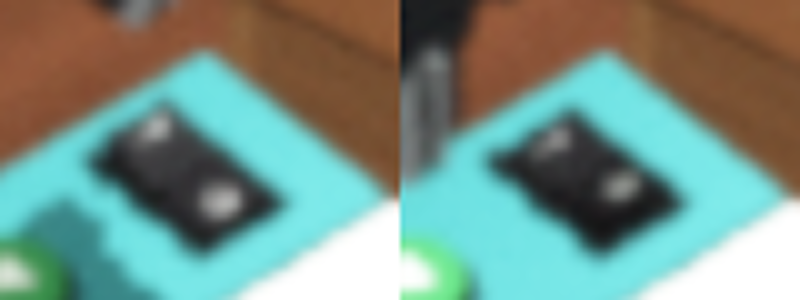

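The rocker has changed over. Its front bar is lower, and the rear half is up with its rear face now showing. Next is play.

Call:
{"name": "arm_command", "arguments": {"steps": [{"translation": [-0.002,-0.001,0.02],"twist": [0,0,0],"fingers": -1},{"translation": [-0.002,-0.001,0.04],"twist": [0,0,0],"fingers": -1},{"translation": [-0.002,-0.001,0.052],"twist": [0,0,0],"fingers": -1},{"translation": [-0.002,-0.001,0.058],"twist": [0,0,0],"fingers": -1},{"translation": [-0.002,-0.001,0.058],"twist": [0,0,0],"fingers": -1}]}}

```text
time: 8.75
eef_pos: [0.5086, -0.0343, 0.1135]
tcp_rot: [0.999, -0.052, -0.001, -0.0]
contact_force: [-3.0, 1.0, 2.5]
opening: -0.0
finger_force: 1.6
```

Call:
{"name": "arm_command", "arguments": {"steps": [{"translation": [0,0,0.002],"twist": [0,0,0],"fingers": -1},{"translation": [0,0,0.004],"twist": [0,0,0],"fingers": -1},{"translation": [0,0,0.004],"twist": [0,0,0],"fingers": -1}]}}

```text
time: 9.12
eef_pos: [0.5093, -0.0347, 0.112]
tcp_rot: [0.999, -0.052, 0.0, -0.0]
contact_force: [-3.4, 2.7, 7.9]
opening: -0.004
finger_force: 4.0
```

Call:
{"name": "arm_command", "arguments": {"steps": [{"translation": [0,0,0.002],"twist": [0,0,0],"fingers": -1},{"translation": [0,0,0.002],"twist": [0,0,0],"fingers": -1}]}}

```text
time: 9.38
eef_pos: [0.5093, -0.0347, 0.1119]
tcp_rot: [0.999, -0.052, -0.0, -0.0]
contact_force: [-6.5, 2.3, 15.0]
opening: 0.004
finger_force: 7.4
```

Call:
{"name": "arm_command", "arguments": {"steps": [{"translation": [0,0,-0.02],"twist": [0,0,0],"fingers": -1},{"translation": [0,0,-0.08],"twist": [0,0,0],"fingers": -1},{"translation": [0,0,-0.15],"twist": [0,0,0],"fingers": -1},{"translation": [0,0,-0.15],"twist": [0,0,0],"fingers": -1},{"translation": [0,0,-0.15],"twist": [0,0,0],"fingers": -1}]}}

```text
time: 10.0
eef_pos: [0.5088, -0.0348, 0.2213]
tcp_rot: [0.999, -0.052, 0.0, 0.0]
contact_force: [0.2, -0.2, -0.4]
opening: -0.001
finger_force: 0.0
```

```bash
python3 -c "
from h import *
p=read_camera('scene')['pixels']
cv2.imwrite('pics/s7.png',cv2.resize(p[150:350,150:350],None,fx=2.5,fy=2.5)[:,:,::-1])"
```

```text
(no output)
```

View pics/s7.png

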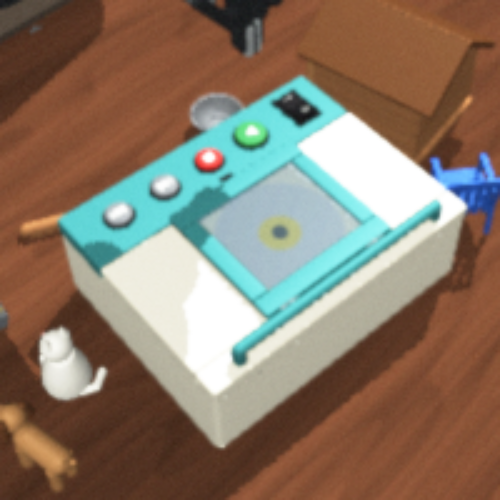

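The picture shows the lid shut, the rocker on, the play button up and the player and toys where they were. The gripper is clear of everything.

```bash
python3 -c "
from plant import sign_off
print(sign_off())"
```

```text
the job is handed in; nothing more can be done
None
```

I pushed the lid shut until it latched, switched the rocker on, pressed play right down and let it come up, then handed the job in at about 10 s; the final picture agrees, but no verdict came back.

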